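# Stack the cut-corner tray lid on its pile

### The arm

A 6-joint arm with a two-finger parallel gripper is mounted at the origin on the work surface. World frame = base frame: x ahead of the robot, y to its left, z up, the work surface at z = 0. Lengths are in mm, angles in degrees, forces in N, time in s.
With the tool pointing down it reaches from about 350 to 850 mm from the base axis. Payload 8.1 kg.
Tool frame: the origin (TCP) lies at the very end of the fingers, on their centre line; the grasp point (between the pads) lies r.tcp_to_grasp behind it (r.tcp_to_grasp is the distance from the TCP to the grasp point, in mm); z points along the fingers, y is the line along which they close (so a half turn about z gives the same grasp; the last joint's range is limited). The gripper opens to 85 mm and grips with 20 to 120 N. Pads are 22 mm wide; open, the fingers measure 114 mm over their backs; the gripper's body (76 mm by 85 mm) begins 54 mm behind the grasp point. The pads swing forward as they close: fully open they stand 13 mm farther back than shut.
Start: joints at [58.591, 7.471, 85.268, -0, 87.261, -4.893], TCP at [267.854, 536.898, 231.292] pointing down, gripper open.
Joint ranges: [-169.43, 169.43], [-51.17, 129.36], [1.28, 143.12], [-76.62, 256.62], [0, 156.53], [-152.29, 152.29]. Speed limits (degrees/s): [136.94, 136.94, 159.86, 180, 180, 180].

### API

Orientations are given as [roll, pitch, yaw] about the fixed x, y, z axes, in that order (R = Rz(yaw) Ry(pitch) Rx(roll)).
In Python, from bench import r gives the robot as it stands.
- The arm moves only by the shell command python3 -m handwheel 'ROWS' [OPENING] [FORCE]. ROWS is JSON, a list of rows, each a list of 4 numbers: the shift along the tool's x, y, z in m, then the turn about the tool's z in degrees. A call has 1 to 10 rows; each row shifts and turns the commanded pose from where the row before left it, along the tool's axes as they then stand; what a row does not reach is not made up. A row lasts 1/10 s, in which the tool goes at most 50 mm and 8.59 degrees, less where a joint would pass 70% of its speed; a pose out of reach is approached as far as the arm can. A call is refused whole if a number of a shift passes 0.05 or a number of a turn 8.59, either way. A call with a gripper value outside its range is refused whole. OPENING is the finger opening in m, from 0 to 0.0854, set as the call begins (- or left out, the last holds). The fingers move at their own pace and stop on an object; FORCE is the grip in N (left out, the last holds). Time passes only in rows, so rows that do not move let the fingers close. It gives the time, the measured TCP pose, the force, the opening and the grip force at its end, in the units of the state.
- r.sense(): the state, without advancing time (a new reading comes with each control period).
- r.snapshot(name): name is "scene" or "side" or "wrist"; returns the picture (480x640x3 uint8, red, green, blue); there is no depth.
- r.camera_params(name): a dict with "fx", "fy", "cx", "cy" (pixels), "D" ([k1, k2, p1, p2, k3] as OpenCV has them; the pictures are not rectified), "R" (3x3) and "t" (3): a world point X has camera coordinates R X + t; the wrist camera has in their place "mount" (4x4, takes a point from camera to tool coordinates, whose origin is the TCP and whose axes are the flange's). Camera axes: x right, y down, z forward; pixel columns grow to the right and rows downward; lengths in mm; the calibration is good to about 2 mm. A picture is of the moment at which its call begins: read the wrist's pose just before it. camera_params takes no time and is no camera call.
- r.hand_in(): hands the job in; it is judged then, once.
The state is a dict: "time": time; "joint_pos": joint angles; "qd": joint speeds; "joint_efforts": joint torques, N m; "tool_pos": TCP position; "tcp_rot": TCP orientation; "ft_force": force on the tool from outside, world axes, zero at the start; "wrist_torque": the same for the moment, N m; "finger_gap": finger opening in mm; "grip_force": force on a finger pad.
Only numpy, scipy, OpenCV 4.12 (cv2) and the standard library are available. Lean on these libraries where they do the work, as an engineer would, in place of code of your own. Each camera call takes 0.05 s, during which the arm holds its last target. There are 200 camera calls.

### The job

Put the loose full-size green steel lid with two cut corners at one end on top of the pile of lids just like it, with its cut corners over the pile's cut corners, so that its skirt drops fully down around the raised top of the lid below and it sits flat; then let go of it. The square-cornered lid and the small lid do not belong on this pile.

Things in the scene. Friction and masses are not known exactly. Their poses are not given: they have to be found in the camera images.
- lid_bar (a point): Centre of the black grip bar (60 mm along x, 20 wide along y, 20 tall) in the middle of the loose lid's top: 10 mm above the raised top that it stands on, 60 mm above the skirt's lower edge. z up, x to the lid's cut end. Green pressed steel, 0.26 to 0.44 kg, flat on the bench; two other green lids nearby are a square-cornered 130 x 90 mm one and a smaller cut one, 96 x 66 mm.
- lid_cut_end (a point): Middle of the loose lid's cut end, at the skirt's lower edge, 65 mm along x from its middle; axes as lid_bar. Lid: hollow skirt 130 (x) x 90 (y) mm, 38 tall, walls 3; both +x corners cut at 45 degrees, 30 mm along each edge, -x corners square; on its flat shoulder a raised top 12 mm tall with sloping sides, 112 x 72 mm at the foot, 94 x 54 on top.
- pile_seat (a point): Middle of the pile's top lid at the height of its shoulder, 88 mm above the bench, where the next skirt comes to rest. x to the pile's cut end, z up. The pile: two lids just like the loose one on a plywood board screwed to the bench; it cannot move. With the next lid fully home, its lid_bar is 60 mm above this point.
- pile_cut_end (a point): Middle of the cut end of the pile's top lid at shoulder height, 65 mm along x from pile_seat; same axes. The pile's raised top (12 mm above the shoulder) and grip bar (20 mm more) fit inside the next lid's hollow, with 6 mm play on each side when down and 15 mm where the slopes begin, which guide it down.
Not all that is in view belongs to the job. What is shaped like the part that bears lid_bar but orange is not meant.

How it is judged (in metres and radians):
At the end, for the whole second after the job is handed in: The loose cut-corner lid rests on the pile: its middle within 12 mm of the pile's, its cut end within 18 mm of the pile's cut end, turned by less than 10 degrees from the pile, tilted by less than 3.4 degrees, and fully down, its bar centre 55 to 64 mm above the pile's shoulder (horizontal distance between lid_bar and pile_seat below 0.012 m and horizontal distance between lid_cut_end and pile_cut_end below 0.018 m and angle between the x axis of lid_bar and the x axis of pile_seat, either way round below 0.175 rad and z of lid_bar in the frame of pile_seat between 0.055 and 0.064 m and angle between lid_bar's own z axis and vertical below 0.06 rad); the robot touches nothing.
It also fails if it takes over 34 s, if anything falls off the work surface, if the arm or the gripper's body presses on something with over 40 N, if the wrist force passes 120 N, or if a joint passes its speed limit or range.

## Working session

There is one attempt and no reset: what is moved stays moved. The work goes in short steps, Python scripts to look and compute and a shell command to move; the robot and the scene stay as the last step left them, time stands still between calls to the robot, and variables do not carry over. Pictures are saved under pics/ and viewed, at most 10 in all, crops included, and the job is handed in when it is done.

```bash
mkdir -p pics; ls; python3 - <<'E'
from bench import r
import cv2
s=r.sense();print(s,r.tcp_to_grasp)
for n in("scene","side"):
    cv2.imwrite(f"pics/{n}0.png",r.snapshot(n)[:,:,::-1]);print(r.camera_params(n))
print(r.camera_params("wrist"))
cv2.imwrite("pics/both0.png",cv2.resize(cv2.hconcat([cv2.imread("pics/scene0.png"),cv2.imread("pics/side0.png")]),(800,300)))
E
```

```text
pics
{'time': 0.0, 'joint_pos': array([ 5.85900544e+01,  7.51399358e+00,  8.53298815e+01, -1.31791265e-03,
        8.72625552e+01, -4.89210499e+00]), 'qd': array([ 0.00868233, -0.05892498, -0.01623206,  0.06297672,  0.06094328,
       -0.04880478]), 'joint_efforts': array([-4.88066271e-04, -5.69439912e+01, -5.00522482e+01, -5.85754351e-04,
        1.57836353e-02,  3.76346421e-06]), 'tool_pos': array([267.57206978, 536.40908181, 230.25029199]), 'tcp_rot': array([-1.79893845e+02, -7.76483622e-03,  1.53482216e+02]), 'ft_force': array([-0.57898002,  0.42510789,  0.16532301]), 'wrist_torque': array([ 0.04204086, -0.01136015, -0.01424501]), 'grip_force': 0.0, 'finger_gap': 85.7581384575025} 18.700000000000003
{'fx': 440.04956324030076, 'fy': 440.04956324030076, 'cx': 317.26918287251357, 'cy': 237.37537892864538, 'D': array([-0.10168527,  0.        ,  0.        ,  0.        ,  0.        ]), 'R': array([[ 0.47939398,  0.87745273, -0.01606593],
       [ 0.69929491, -0.39299092, -0.59711369],
       [-0.53025281,  0.27501788, -0.80199571]]), 't': array([-149.56426035, -299.3034516 , 1281.34548
[... 230 characters left out ...]
02135599],
       [-0.3112785 , -0.40109191, -0.86152828],
       [ 0.56096866,  0.65421801, -0.50726024]]), 't': array([-390.38519845,  176.50752508, 1024.31907127])}
{'fx': 423.06837811331206, 'fy': 423.06837811331206, 'cx': 323.9484241564849, 'cy': 246.5888825995387, 'D': array([-0.04148214,  0.        ,  0.        ,  0.        ,  0.        ]), 'mount': array([[-1.42018653e-04, -9.61045323e-01, -2.76390786e-01,
         6.94325301e+01],
       [ 9.99999385e-01,  1.67567011e-04, -1.09648394e-03,
        -5.82257622e-02],
       [ 1.10008474e-03, -2.76390771e-01,  9.61044708e-01,
        -1.42181197e+02],
       [ 0.00000000e+00,  0.00000000e+00,  0.00000000e+00,
         1.00000000e+00]])}
```

View pics/scene0.png

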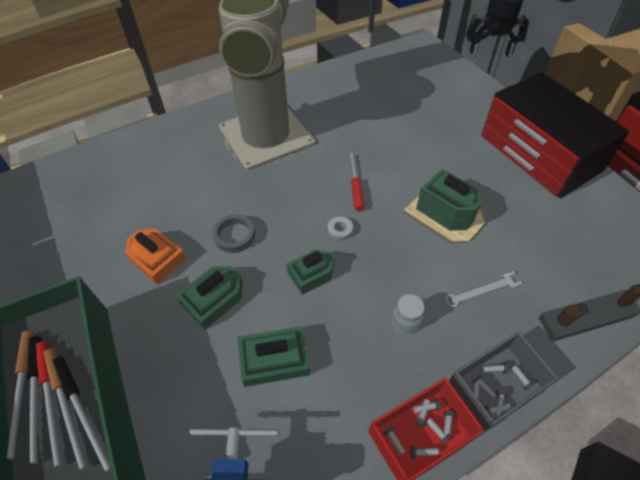

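View pics/side0.png

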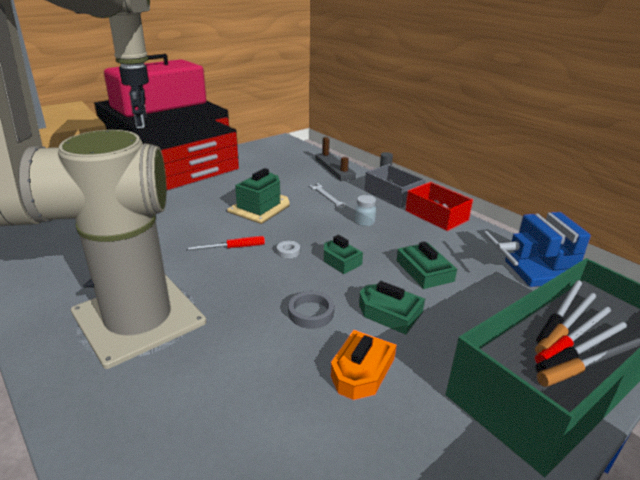

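Scene: loose cut lid with its bar near (210,281), pile bar near (458,185), orange decoy (152,250), square lid (272,348), small lid (312,260). Side: loose lid bar near (390,290), pile bar (261,174).

```bash
cat > h.py <<'E'
from bench import r
import numpy as np, cv2
from scipy.spatial.transform import Rotation as Ro
def cam(n,s=None):
    c=r.camera_params(n); K=np.array([[c['fx'],0,c['cx']],[0,c['fy'],c['cy']],[0,0,1]])
    if n=="wrist":
        T=np.eye(4);T[:3,:3]=Ro.from_euler('xyz',s['tcp_rot'],degrees=True).as_matrix();T[:3,3]=s['tool_pos']
        M=T@c['mount'];R=M[:3,:3].T;t=-R@M[:3,3]
    else: R,t=c['R'],c['t']
    return K,c['D'],R,t
def plane(C,uv,z):
    K,D,R,t=C
    p=cv2.undistortPoints(np.array(uv,float).reshape(-1,1,2),K,D)[:,0]
    d=np.c_[p,np.ones(len(p))]@R; o=-R.T@t
    return o+d*((z-o[2])/d[:,2])[:,None]
def project(C,X): return cv2.projectPoints(np.array(X,float).reshape(-1,3),cv2.Rodrigues(C[2])[0],C[3],C[0],C[1])[0][:,0]
def blob(mask,seed=None):
    n,l,st,ce=cv2.connectedComponentsWithStats(mask.astype(np.uint8))
    o=[i for i in range(1,n)]
    i=max(o,key=lambda i:st[i,4]) if seed is None else min([i for i in o if st[i,4]>40],key=lambda i:np.hypot(*(ce[i]-seed)))
    return l==i
E
python3 - <<'E'
from h import *
for n,seeds in (("scene",[(210,281),(458,185)]),("side",[(390,290),(261,174)])):
    im=cv2.imread(f"pics/{n}0.png");C=cam(n)
    for sd,z in zip(seeds,(60,110)):
        m=blob(im.max(2)<45,sd);v,u=np.nonzero(m)
        P=plane(C,np.c_[u,v],z)[:,:2]
        w,V=np.linalg.eigh(np.cov(P.T));a=V[:,1]
        print(n,m.sum(),u.mean(),v.mean(),P.mean(0),np.degrees(np.arctan2(a[1],a[0])),np.sqrt(w*12))
E
```

```text
scene 305 209.8360655737705 283.2229508196721 [ 435.16562239 -322.25500305] 108.42416147264056 [26.66218607 58.52701858]
scene 249 456.96787148594376 184.859437751004 [498.7069203  266.87670414] -165.85584302986769 [30.95424554 58.69340885]
side 269 389.8252788104089 290.1635687732342 [ 434.7101304  -322.21233878] 101.70871605925745 [33.91977668 60.35638467]
side 112 259.9107142857143 174.32142857142858 [497.42020073 264.83305323] -149.61388566488037 [32.50295649 74.34005594]
```

```bash
python3 -m handwheel '[[-0.02,-0.009,-0.01,0],[-0.04,-0.0175,-0.01,0],[-0.04,-0.0175,-0.01,0],[-0.04,-0.0175,-0.01,0],[-0.04,-0.0175,-0.01,0],[-0.04,-0.0175,-0.01,0],[-0.04,-0.0175,-0.01,0],[-0.04,-0.0175,0,0],[-0.0267,-0.01,0,0],[0,0,0,0]]' 0.085
python3 - <<'E'
from h import *
s=r.sense();im=r.snapshot("wrist")[:,:,::-1].copy();cv2.imwrite("pics/w1.png",im)
print(s['time'],s['tool_pos'],s['tcp_rot']); np.save("w1.npy",np.r_[s['tool_pos'],s['tcp_rot']])
E
```

```text
time: 1.1
tool_pos: [498.9, 261.2, 300.6]
tcp_rot: [-179.9, 0.0, 153.2]
ft_force: [-0.4, 0.5, -0.1]
finger_gap: 85.1
grip_force: 0.0
1.1 [498.92648551 261.24396834 300.57851918] [-1.79915068e+02  1.76102648e-02  1.53232149e+02]
```

View pics/w1.png

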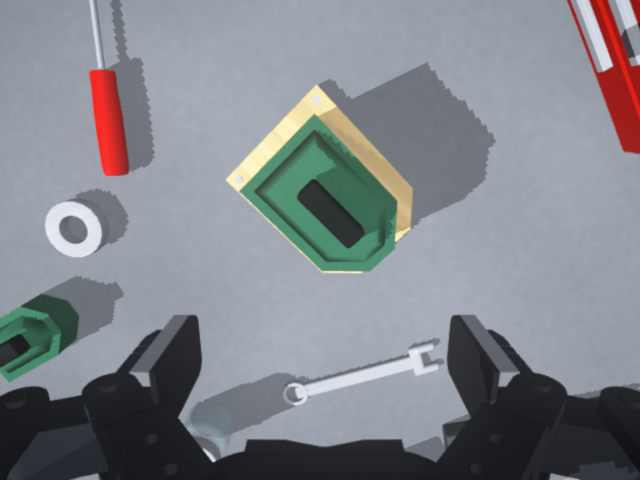

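Wrist view: pile's bar centre at about (331,214), cut end at lower right (≈(375,240)), square end at upper left.

```bash
cat >> h.py <<'E'
def lid(f,seed,ztop,zsh,show=True):
    "bar and shoulder outline in a wrist picture: bar centre/axis, outline polygon in the world"
    p=np.load(f+".npy");C=cam("wrist",dict(tool_pos=p[:3],tcp_rot=p[3:]))
    im=cv2.imread(f"pics/{f}.png")
    b=blob(im.max(2)<50,seed);c=max(cv2.findContours(b.astype(np.uint8),0,2)[0],key=len)
    P=plane(C,c[:,0],ztop)[:,:2].astype(np.float32);q=cv2.minAreaRect(P)
    e=cv2.boxPoints(q);d=max(e[1]-e[0],e[2]-e[1],key=np.linalg.norm)
    print("bar",np.round(q[0],1),"size",np.round(q[1],1),"axis",np.degrees(np.arctan2(d[1],d[0]))%180)
    I=im.astype(int);g=((I[:,:,1]>I[:,:,2]*1.4)&(I[:,:,1]>I[:,:,0]*1.15))|b
    g=cv2.morphologyEx(g.astype(np.uint8),cv2.MORPH_CLOSE,np.ones((5,5)))
    c=max(cv2.findContours((blob(g,seed)).astype(np.uint8),0,2)[0],key=len)
    h=cv2.approxPolyDP(cv2.convexHull(c),4,True)[:,0]
    print(np.c_[h,np.round(plane(C,h,zsh)[:,:2],1)])
E
python3 -c "
from h import *
lid('w1',(331,214),120,88)"
```

```text
bar [495.9 272.3] size [58.9 16.5] axis 27.786963
[[314.  115.  425.9 288.3]
 [395.  200.  518.2 318.1]
 [394.  246.  554.8 300.7]
 [369.  270.  565.  271.8]
 [321.  269.  545.  234.2]
 [240.  191.  452.4 204.6]]
```

```bash
python3 -m handwheel '[[-0.008,-0.021,0,0],[-0.0158,-0.0423,0,0],[-0.0158,-0.0423,0,0],[-0.0158,-0.0423,0,0],[-0.0158,-0.0423,0,0],[-0.0158,-0.0423,0,0],[-0.0158,-0.0423,0,0],[-0.0158,-0.0423,0,0],[-0.0158,-0.0423,0,0],[-0.0158,-0.0423,0,0]]' >/dev/null
python3 -m handwheel '[[-0.0158,-0.0423,0,0],[-0.0158,-0.0423,0,0],[-0.0158,-0.0423,0,0],[-0.008,-0.021,0,0],[0,0,0,8],[0,0,0,8],[0,0,0,8],[0,0,0,8],[0,0,0,8],[0,0,0,8]]' >/dev/null
python3 -m handwheel '[[0,0,0,0],[0,0,0,0]]'
python3 - <<'E'
from h import *
s=r.sense();im=r.snapshot("wrist")[:,:,::-1].copy();cv2.imwrite("pics/w2.png",im)
print(s['time'],s['tool_pos'],s['tcp_rot']); np.save("w2.npy",np.r_[s['tool_pos'],s['tcp_rot']])
C=cam("wrist",s);sd=project(C,[[435,-322,60]])[0];print(sd)
lid("w2",sd,70,38)
E
```

```text
time: 3.35
tool_pos: [436.0, -318.3, 301.1]
tcp_rot: [-180.0, -0.0, 105.8]
ft_force: [-0.3, 0.8, 0.5]
finger_gap: 84.6
grip_force: 0.0
3.35 [ 435.98475862 -318.31292588  301.09442359] [-1.79998463e+02 -2.63576961e-02  1.05787979e+02]
[321.66196007 207.29103493]
bar [ 613.8 -266. ] size [57.7  9.4] axis 70.54403
[[ 337.   135.   431.3 -256.6]
 [ 369.   167.   468.7 -276.6]
 [ 368.   265.   497.  -370.2]
 [ 281.   267.   413.  -396.2]
 [ 276.   168.   384.1 -301.4]
 [ 305.   136.   402.9 -265.5]]
```

View pics/w2.png

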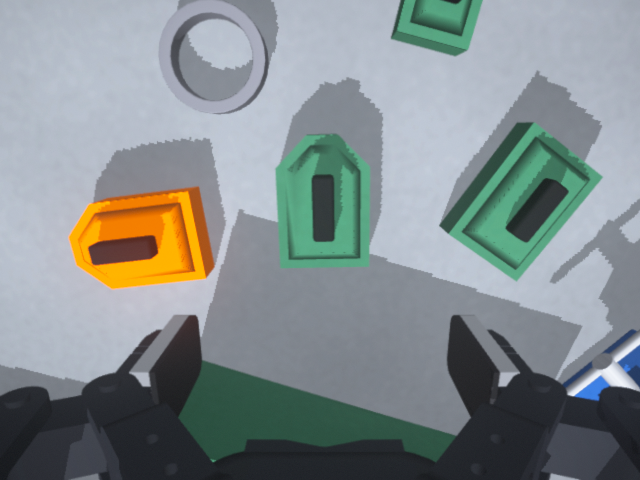

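Wrist view: the loose lid is at the centre, bar at (322,208) pointing up the image toward its cut end at (321,135). Orange decoy is left, square lid right. Bar ≈ (435.5,-322), yaw ≈ 106.5, which agrees with the scene and side views.

```bash
python3 -m handwheel '[[-0.0034,-0.0015,0.02,-0.7],[0,0,0.04,0],[0,0,0.04,0],[0,0,0.04,0],[0,0,0.04,0],[0,0,0.02,0],[0,0,0.01,0],[0,0,0.01,0],[0,0,0,0],[0,0,0,0]]' 0.05 
python3 - <<'E'
from h import *
s=r.sense();im=r.snapshot("side")[150:390,230:550,::-1];cv2.imwrite("pics/s2.png",cv2.resize(im,(640,480)))
print(s['tool_pos'],s['tcp_rot'])
E
```

```text
time: 4.4
tool_pos: [435.8, -323.4, 82.5]
tcp_rot: [179.9, 0.1, 106.2]
ft_force: [-0.6, 0.3, 0.7]
finger_gap: 50.0
grip_force: 0.0
[ 435.8012279  -323.40282648   82.54864543] [1.79944686e+02 8.89440479e-02 1.06218267e+02]
```

View pics/s2.png

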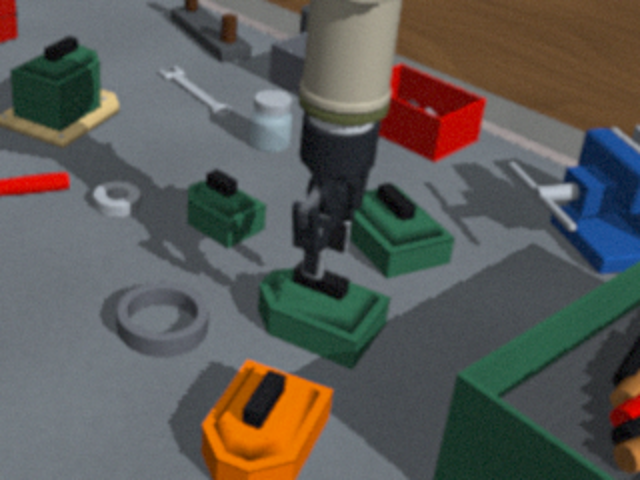

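The fingers straddle the bar at crop (318,275), centred on it. Next: go down and grip.

```bash
python3 -m handwheel '[[0,0,0.01,0],[0,0,0.01,0],[0,0,0.005,0],[0,0,0.003,0],[0,0,0,0],[0,0,0,0]]'
python3 -m handwheel '[[0,0,0,0],[0,0,0,0],[0,0,0,0],[0,0,0,0],[0,0,0,0],[0,0,0,0],[0,0,0,0],[0,0,0,0]]' 0 80
```

```text
time: 5.05
tool_pos: [435.1, -322.9, 53.3]
tcp_rot: [-180.0, -0.0, 106.2]
ft_force: [-0.1, -0.1, -0.0]
finger_gap: 50.2
grip_force: 0.0
time: 5.85
tool_pos: [435.7, -323.2, 54.0]
tcp_rot: [180.0, 0.1, 106.2]
ft_force: [1.9, 1.2, 5.4]
finger_gap: 18.3
grip_force: 79.2
```

```bash
python3 -m handwheel '[[0,0,-0.01,0],[0,0,-0.02,0],[0,0,-0.025,0],[0,0,-0.03,0],[0,0,-0.03,0],[0,0,-0.03,0],[0,0,-0.025,0],[0,0,-0.015,0],[0,0,0,0],[0,0,0,0]]'
python3 - <<'E'
from h import *
s=r.sense();im=r.snapshot("wrist")[:,:,::-1].copy();cv2.imwrite("pics/w3.png",im)
np.save("w3.npy",np.r_[s['tool_pos'],s['tcp_rot']]);print(s['tool_pos'],s['ft_force'],s['wrist_torque'])
C=cam("wrist",s);z=s['tool_pos'][2]
b=z-53.5
lid("w3",project(C,[[s['tool_pos'][0],s['tool_pos'][1],b+60]])[0],b+70,b+38)
E
```

```text
time: 6.85
tool_pos: [434.6, -322.5, 237.0]
tcp_rot: [-179.9, -0.1, 106.2]
ft_force: [-0.3, -0.2, -4.1]
finger_gap: 18.0
grip_force: 78.9
[ 434.59288382 -322.48613927  236.95682965] [-0.26424253 -0.20317903 -4.13488574] [-0.03820551 -0.01563652  0.01006616]
bar [ 433.9 -316.6] size [23.9 59.3] axis 101.74076
[[ 360.   136.   429.2 -255.5]
 [ 440.   217.   467.5 -275.6]
 [ 429.   368.   486.1 -338.3]
 [ 353.   441.   466.3 -383.3]
 [ 323.   446.   454.  -389.7]
 [ 285.   438.   436.4 -390.3]
 [ 220.   368.   400.7 -363.2]
 [ 207.   218.   382.1 -300.7]
 [ 282.   138.   402.2 -264.1]]
```

View pics/w3.png

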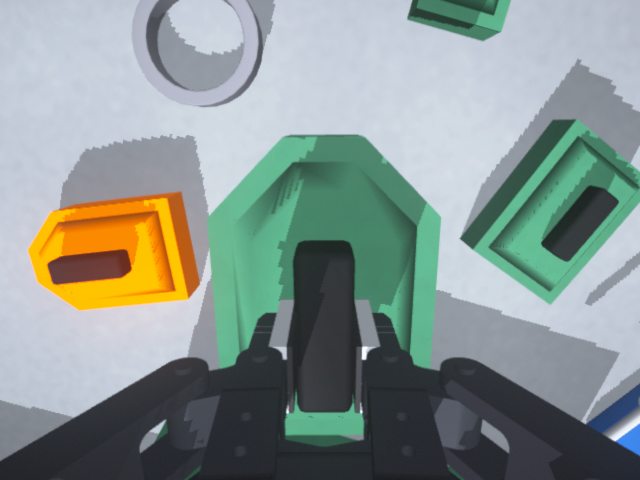

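The lid hangs level in the grip: cut end at the top of the picture (edge row 136, columns 282–360), bar at column 324, centred under the tool to within 1 mm. Carrying it over the pile.

```bash
python3 -m handwheel '[[0.01,0.004,-0.005,0],[0.0196,0.0081,0,0],[0.03,0.0124,0,0],[0.0391,0.0162,0,0],[0.0391,0.0162,0,0],[0.0391,0.0162,0,0],[0.0391,0.0162,0,0],[0.0391,0.0162,0,0],[0.0391,0.0162,0,0],[0.0391,0.0162,0,0]]' >/dev/null
python3 -m handwheel '[[0.0391,0.0162,0,0],[0.0391,0.0162,0,0],[0.0391,0.0162,0,0],[0.0391,0.0162,0,0],[0.03,0.0124,0,0],[0.0196,0.0081,0,0],[0.008,0.003,0,0],[0,0,0,3],[0,0,0,6],[0,0,0,6]]' 
python3 -m handwheel '[[0,0,0,6],[0,0,0,8],[0,0,0,8],[0,0,0,8],[0,0,0,8],[0,0,0,8],[0,0,0,8],[0,0,0,8],[0,0,0,6],[0,0,0,4]]' >/dev/null
python3 -m handwheel '[[0,0,0,1.6],[0,0,0,0],[0,0,0,0],[0,0,0,0]]'
```

```text
time: 8.9
tool_pos: [499.0, 265.4, 242.4]
tcp_rot: [-179.9, 0.1, 90.9]
ft_force: [0.1, -0.0, -4.3]
finger_gap: 18.1
grip_force: 78.9
time: 10.3
tool_pos: [499.7, 265.7, 243.2]
tcp_rot: [180.0, 0.0, 17.6]
ft_force: [0.6, 0.1, -4.5]
finger_gap: 18.0
grip_force: 78.9
```

```bash
python3 -m handwheel '[[0,0.0,0.01,0],[0,0,0.02,0],[0,0,0.02,0],[0,0,0.015,0],[0,0,0.01,0],[0,0,0.005,0],[0,0,0,0],[0,0,0,0]]'
python3 - <<'E'
from h import *
a=r.snapshot("side")[80:240,170:350,::-1];b=r.snapshot("scene")[110:270,370:550,::-1]
cv2.imwrite("pics/p1.png",cv2.resize(cv2.hconcat([a,b]),(800,356),interpolation=cv2.INTER_CUBIC))
E
```

```text
time: 11.1
tool_pos: [500.3, 266.1, 164.1]
tcp_rot: [-180.0, -0.1, 17.6]
ft_force: [-0.4, 0.8, -4.4]
finger_gap: 18.2
grip_force: 78.9
```

View pics/p1.png

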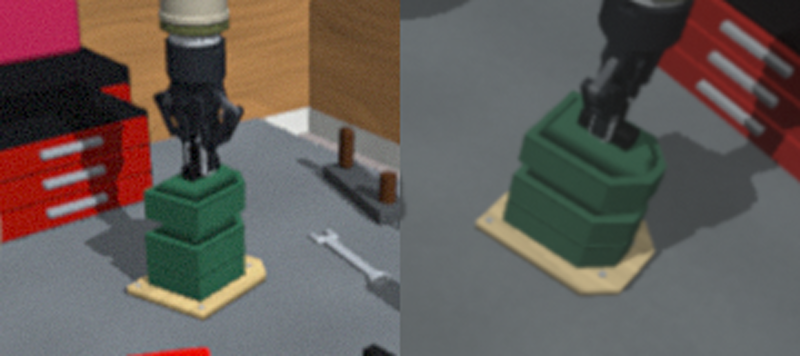

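The lid is just above the pile and aligned in both views; the cut faces line up at crop (640,190) over (625,240). Lowering slowly.

```bash
python3 -m handwheel '[[0,0,0.005,0],[0,0,0.004,0],[0,0,0.003,0],[0,0,0.003,0],[0,0,0.002,0],[0,0,0,0],[0,0,0,0]]'
python3 -m handwheel '[[0,0,0.002,0],[0,0,0.001,0],[0,0,0.001,0],[0,0,0.001,0],[0,0,0,0],[0,0,0,0]]'
```

```text
time: 11.9
tool_pos: [499.8, 265.9, 146.3]
tcp_rot: [-180.0, -0.0, 17.6]
ft_force: [0.2, -0.7, -3.8]
finger_gap: 18.2
grip_force: 78.9
time: 12.5
tool_pos: [499.8, 265.8, 142.0]
tcp_rot: [180.0, -0.0, 17.6]
ft_force: [-4.9, -2.3, 3.7]
finger_gap: 18.4
grip_force: 79.8
```

```bash
python3 -m handwheel '[[0,0,0,0],[0,0,0,0],[0,0,0,0],[0,0,0,0],[0,0,0,0]]' 0.045
python3 -m handwheel '[[0,0,-0.005,0],[0,0,-0.015,0],[0,0,-0.02,0],[0,0,-0.03,0],[0,0,-0.03,0],[0,0,-0.03,0],[0,0,-0.03,0],[0,0,-0.02,0],[0,0,0,0],[0,0,0,0]]'
python3 - <<'E'
from h import *
s=r.sense();im=r.snapshot("wrist")[:,:,::-1].copy();cv2.imwrite("pics/w4.png",im)
np.save("w4.npy",np.r_[s['tool_pos'],s['tcp_rot']])
C=cam("wrist",s);lid("w4",project(C,[[500,266,148]])[0],158,126)
a=r.snapshot("side")[80:240,170:350,::-1]
cv2.imwrite("pics/p2.png",cv2.hconcat([cv2.resize(a,(440,391),interpolation=cv2.INTER_CUBIC),cv2.resize(im,(360,391))]))
E
```

```text
time: 13.0
tool_pos: [499.9, 265.9, 141.3]
tcp_rot: [-180.0, -0.0, 17.6]
ft_force: [-0.4, -0.2, 0.1]
finger_gap: 45.1
grip_force: 0.0
time: 14.0
tool_pos: [500.0, 266.0, 322.4]
tcp_rot: [-180.0, -0.1, 17.6]
ft_force: [0.3, -0.1, -0.4]
finger_gap: 44.9
grip_force: 0.0
bar [502.7 273.6] size [59.4 14.9] axis 2.954406
[[343.  133.  566.6 270.8]
 [379.  171.  547.5 234.4]
 [376.  287.  453.9 203.7]
 [273.  287.  427.2 287.9]
 [269.  171.  521.1 317.6]
 [305.  133.  557.7 298.9]]
```

View pics/p2.png

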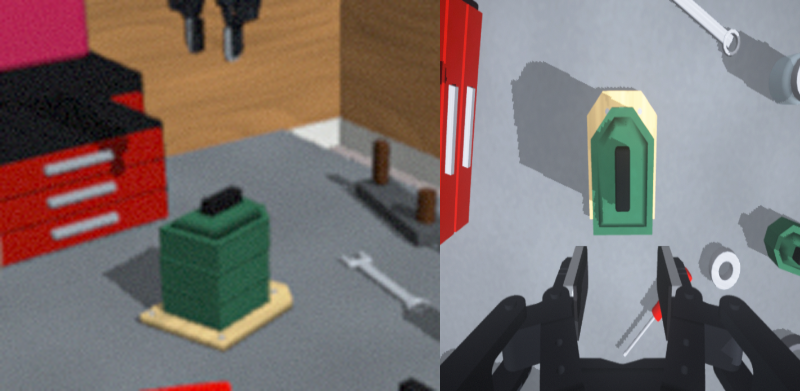

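The lid is down flush on the pile. The side crop shows three even layers with no gap, and the outline's back corners at (427,288) and (454,204) are within 2 mm of the pile's. The gripper is clear.

```bash
python3 -c "
from bench import r
print(r.hand_in())"
```

```text
the job is handed in; nothing more can be done
None
```

I put the loose green cut-corner lid on the pile with the cut ends aligned; it looks flat and fully down, and I let go and handed the job in at about 14 s. The hand-in gave no verdict.

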